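# Clear the sloping chair-slat jig, load the slat and snap its cam lever shut

### The arm

A 7-joint arm with a two-finger parallel gripper is mounted at the origin on the work surface. World frame = base frame: x ahead of the robot, y to its left, z up, the work surface at z = 0. Lengths are in mm, angles in rad, forces in N, time in s.
With the tool pointing down it reaches from about 400 to 875 mm from the base axis. Payload 4.4 kg.
Tool frame: the origin (TCP) lies at the very end of the fingers, on their centre line; the grasp point (between the pads) lies 19 mm behind it; z points along the fingers, y is the direction in which the jaws open and shut (so a half turn about z gives the same grasp; the last joint's range is limited). The gripper opens to 85 mm and grips with 20 to 120 N. Pads are 22 mm wide; open, the fingers measure 114 mm over their backs; the gripper's body (76 mm by 85 mm) begins 54 mm behind the grasp point. The pads swing forward as they close: fully open they stand 13 mm farther back than shut.
Start: joints at [-1.34, 0.628, 0.038, 1.517, -0.027, 0.996, -0.02], TCP at [190.075, 621.603, 192.113] pointing down, gripper open.
Joint ranges: [-3.06, 3.06], [-0.37, 2.12], [-1.25, 1.32], [0.18, 2.47], [-1.1, 4.24], [0.23, 1.98], [-2.94, 2.94]. Speed limits (rad/s): [2.57, 2.57, 3.14, 3.14, 3.14, 3.14, 3.14].

### API

Orientations are given as [roll, pitch, yaw] about the fixed x, y, z axes, in that order (R = Rz(yaw) Ry(pitch) Rx(roll)).
In Python, from cell import ctrl, eyes gives the robot as it stands.
- The arm moves only by the tool move_arm, never from a script. Its argument "increments" is a list of rows, each a list of 6 numbers: the shift along the tool's x, y, z in cm, then the turn, a rotation vector about the tool's x, y, z in degrees. In form: [[x, y, z, wx, wy, wz], ...]. A call has 1 to 20 rows; each row is the pose to reach, as a shift and turn from the pose commanded when the call began, along the tool's axes at that moment; what a row does not reach only later rows make up. A row lasts 1/10 s, in which the tool goes at most 50 mm and 8.59 degrees, less where a joint would pass 70% of its speed; a pose out of reach is approached as far as the arm can. A call with a gripper value outside its range is refused whole. "grip" is the opening, from -1 (shut) to 1 (fully open), set as the call begins (left out, the last holds). The fingers move at their own pace and stop on an object; the grip force is fixed at half the most. Time passes only in rows, so rows that repeat a pose let the fingers close. It gives the time, the measured TCP pose, the force and the opening at its end, in the units of the state.
- ctrl.read_state(): the state, without advancing time (a new reading comes with each control period).
- eyes.get_image(name): name is "side" or "top" or "wrist"; returns the picture (420x560x3 uint8, red, green, blue); there is no depth.
- eyes.calibration(name): a dict with "fx", "fy", "cx", "cy" (pixels), "pose" (4x4, takes a point from camera to world coordinates); the wrist camera has in their place "tool_from_camera" (4x4, takes a point from camera to tool coordinates, whose origin is the TCP and whose axes are the flange's). Camera axes: x right, y up, looking along -z (the intrinsics and any distortion apply to the point x, -y, -z); pixel columns grow to the right and rows downward; lengths in mm; the calibration is good to about 2 mm. A picture is of the moment at which its call begins: read the wrist's pose just before it. calibration takes no time and is no camera call.
- ctrl.finish_job(): hands the job in, once; it reports no verdict.
The state is a dict: "clock": time; "qpos": joint angles; "qd": joint speeds; "tau": joint torques, N m; "eef_pos": TCP position; "tool_rot": TCP orientation; "force": force on the tool from outside, world axes, zero at the start; "torque": the same for the moment, N m; "width": finger opening in mm.
Only numpy, scipy, OpenCV 4.12 (cv2) and the standard library are available. Lean on these libraries where they do the work, as an engineer would, in place of code of your own. Each camera call takes 0.05 s, during which the arm holds its last target. There are 200 camera calls.

### The job

Take the short offcut out of the sloping jig and put it in the cardboard scrap box. Then lay the wooden chair slat with the tongue on one end squarely along the middle of the jig's bed, flat on it, tongue uphill and its other end down against the stop, and only then flip the clamp's cam lever over its high point so that it snaps fully closed and its foot holds the slat. Leave the other things on the bench where they are, and let go of everything at the end.

Things in the scene. Friction and masses are not known exactly. Their poses are not given: they have to be found in the camera images.
- bed: sloping bed of the fixed jig, which slopes down away from the robot: dark wooden strip 40 x 200 mm on a plywood deck (deck top 12 mm lower, y = -52 to 112 mm). Origin on the strip's top, on its middle line at its lower end, at the stop's face, 45 mm above the bench. x up the slope, towards the robot (30 degrees above level), y level, to the robot's right (clamp side), z square out of the surface
- bed_stop (a point): top middle of the stop at the bed's lower end: dark block 44 mm wide, 12 mm thick, just below bed x = 0, standing 18 mm proud; this point is at (-6, 0, 18) mm of the bed's frame
- lever (a joint): cam lever angle (rad): 0 fully open, 1.65 fully closed; starts at 0. Turns about the bed's x axis; grows as the handle goes from the robot's right, up and over to the left. Handle direction, from bed y towards bed z: 0.436 + joint value. A spring resists with up to 1.0 N m, worst near 0.65; high point 1.25: let go before it, the lever springs back open; past 1.35 it snaps shut by itself (about 0.6 N m)
- lever_hinge (a point): on the lever's hinge axis, fixed at (125, 85, 48) mm of the bed's frame; axis along the bed's x, between two steel cheeks 48 mm apart over all, 56 mm high. One piece with the handle, at 60 degrees to it, is a steel arm, 85 mm long, that carries the foot and stands up when the lever is open
- lever_grip (a point): middle of the lever's black rubber grip (a flat-sided bar, 18 mm thick along the hinge axis, 22 mm the other way), 100 mm from the hinge axis; the grip reaches from 55 to 135 mm from the axis; it takes about 10 N here to get the lever over
- foot: sprung rubber foot, 20 mm across, at the end of the lever's arm; closed it presses down on the slat at bed x = 125 mm, y = 0, yielding about 6 mm (4 N); with the lever open it hangs in the air beside the bed, sole at about y = 65 mm, 135 mm above it. Origin on the arm, 24 mm from the sole; z from sole to arm
- slat: the chair slat to be clamped, light wood: a bar 155 x 44 x 30 mm with a thinner tongue (25 mm long, 24 mm wide, 14 mm thick) on its +x end, 180 mm long in all; about 0.16 kg. Lies flat on the bench to the robot's left, tongue roughly towards the robot. Origin at the middle of the underside of the 180 mm length (the plain end is at x = -90 mm, the tongue's tip at +90 mm), z up
- slat_tenon (a point): tip of the slat's tongue, 15 mm above the underside
- offcut: short plain offcut of the same wood, 70 x 44 x 30 mm, about 65 g, lying on the jig's bed against the stop. Origin at the centre of its underside, x along the 70 mm (up the slope), z out of the bed
- scrapbox: open cardboard box on the bench to the robot's right, 180 mm (its x) x 140 mm (its y) x 55 mm high, walls and floor 6 mm; fixed. Origin at the centre of its underside
- mallet: wooden mallet lying flat just left of the slat: handle 24 mm thick and 170 mm long, head 62 x 105 x 50 mm; origin under it between head and handle, x axis from handle to head
- block: plain wooden block 100 x 44 x 30 mm WITHOUT tongue, lying just right of the slat, not part of the job; origin at the centre of its underside, x along its length
- glue: white round glue bottle with grey cap, 60 mm across, 130 mm tall, standing at the near left of the jig; origin at the centre of its foot
- spokeshave: spokeshave, steel body 38 x 65 x 22 mm with a dark wooden handle at each end, 250 mm long along its y; origin under its middle
- sander: cork sanding block 110 x 60 x 36 mm, at the near right of the jig; origin under its middle
- pot: terracotta cup, 72 mm across, 85 mm tall; origin at the centre of its foot

How it is judged (in metres and radians):
On the way, in this order (a step that is already met when the one before it is completed fails the run):
1. the offcut is in the scrap box, the lever still open (x of offcut in the frame of scrapbox between -0.085 and 0.085 m and y of offcut in the frame of scrapbox between -0.065 and 0.065 m and z of offcut in the frame of scrapbox below 0.06 m and value of joint lever below 0.9 rad), for 0.2 s.
2. the slat lies on the bed, tongue uphill, its plain end at the stop, the lever still open (x of slat in the frame of bed between 0.084 and 0.1 m and y of slat in the frame of bed between -0.012 and 0.012 m and z of slat in the frame of bed between -0.004 and 0.006 m and angle between the x axis of slat and the x axis of bed, either way round below 0.12 rad and angle between the z axis of slat and the z axis of bed, either way round below 0.08 rad and x of slat_tenon in the frame of bed above 0.15 m and value of joint lever below 0.9 rad), for 0.2 s.
3. the lever has snapped closed onto the slat (x of slat in the frame of bed between 0.084 and 0.1 m and y of slat in the frame of bed between -0.012 and 0.012 m and z of slat in the frame of bed between -0.004 and 0.006 m and angle between the x axis of slat and the x axis of bed, either way round below 0.12 rad and angle between the z axis of slat and the z axis of bed, either way round below 0.08 rad and x of slat_tenon in the frame of bed above 0.15 m and value of joint lever above 1.58 rad), for 0.2 s.
At the end, for the whole second after the job is handed in: Lever beyond 1.58 rad, its foot pressing the slat with over 2 N; slat still, flat on the bed (6 mm, 0.08 rad), tongue uphill, along the bed within 0.12 rad, within 12 mm of its middle, plain end within 10 mm of the stop; offcut still, in the scrap box (all of step 3 and x of offcut in the frame of scrapbox between -0.085 and 0.085 m and y of offcut in the frame of scrapbox between -0.065 and 0.065 m and z of offcut in the frame of scrapbox below 0.06 m and contact force between foot and slat above 2 N and linear speed of slat below 0.02 m/s and linear speed of offcut below 0.03 m/s); the robot touches nothing.
It fails at once if one of the other things on the bench is moved by more than 50 mm (distance of any of mallet, block, glue, spokeshave, sander, pot from where it was at the start of the episode above 0.05 m).
It fails at once if the glue bottle or the cup is tipped over (angle between any of glue, pot's own z axis and vertical above 0.5 rad).
It also fails if it takes over 72 s, if anything falls off the work surface, if the arm or the gripper's body presses on something with over 40 N, if the wrist force passes 120 N, or if a joint passes its speed limit or range.

## Working session

There is one attempt and no reset: what is moved stays moved. The work goes in short steps, Python scripts to look and compute and a tool call to move; the robot and the scene stay as the last step left them, time stands still between calls to the robot, and variables do not carry over. Pictures are saved under pics/ and viewed, about 8 in all and at most 12, crops included, and the job is handed in when it is done.

Besides the shell and the picture viewer there is one more tool, called after "Call:" as name(argument=value, ...), one argument or row to a line, values as JSON. move_arm: Moves the arm, as the interface text tells. Its arguments: {"type":"object","properties":{"increments":{"type":"array","items":{"type":"array","items":{"type":"number"}}},"grip":{"type":"number"}},"required":["increments"]}

```bash
mkdir -p pics; ls; python3 - <<'E'
from cell import ctrl, eyes
import cv2,numpy as np
print(ctrl.read_state())
for n in ("top","side"):
    im=eyes.get_image(n); cv2.imwrite(f"pics/{n}0.png",im[:,:,::-1]); c=eyes.calibration(n); print(n,c)
print(eyes.calibration("wrist"))
E
```

```text
pics
{'clock': 0.0, 'qpos': array([-1.33980316,  0.62936301,  0.03844241,  1.51836318, -0.02700026,
        0.99629157, -0.0200004 ]), 'qd': array([-0.00101471,  0.00088147, -0.00062867,  0.00121414, -0.00186896,
        0.00024639,  0.00010408]), 'tau': array([ 2.75262491e-04, -5.63396215e+01,  1.22662023e+00, -1.93449533e+01,
        1.11411445e-02,  1.03152022e-02, -5.31701275e-06]), 'eef_pos': array([189.86545946, 620.92325568, 191.17976709]), 'tool_rot': array([-3.13968577e+00,  2.60066074e-05,  2.84479871e+00]), 'force': array([-0.0328254 ,  0.26201047, -0.01199802]), 'torque': array([-0.0388188 , -0.01108005, -0.01071756]), 'width': 85.28694153321514}
top {'fx': 429.7610486815179, 'fy': 429.7610486815179, 'cx': 280.6983841625594, 'cy': 209.16899801689328, 'pose': array([[-3.64079760e-04,  9.76959041e-01, -2.13426569e-01,
         2.67376688e+02],
       [-9.99978079e-01, -1.76669900e-03, -6.38121478e-03,
         1.92063118e+01],
       [-6.61124598e-03,  2.13419567e-01,  9.76938268e-01,
         1.29535601e+03],
       [ 0.00000000e+00,  0.00000000e+00,  0.00000000e+00,
     
[... 246 characters left out ...]
,  7.13808989e-01, -6.90556526e-01,
        -1.00898787e+03],
       [ 1.72609559e-02,  6.96655845e-01,  7.17197806e-01,
         1.20879593e+03],
       [ 0.00000000e+00,  0.00000000e+00,  0.00000000e+00,
         1.00000000e+00]])}
{'fx': 369.15294054372606, 'fy': 369.15294054372606, 'cx': 282.61014837854464, 'cy': 211.27310130475297, 'tool_from_camera': array([[-4.08254546e-04,  9.59256201e-01,  2.82537384e-01,
         7.21610405e+01],
       [ 9.99999915e-01,  4.05833975e-04,  6.70911381e-05,
         3.83143579e-01],
       [-5.03056793e-05,  2.82537387e-01, -9.59256286e-01,
        -1.82306106e+02],
       [ 0.00000000e+00,  0.00000000e+00,  0.00000000e+00,
         1.00000000e+00]])}
```

View pics/top0.png

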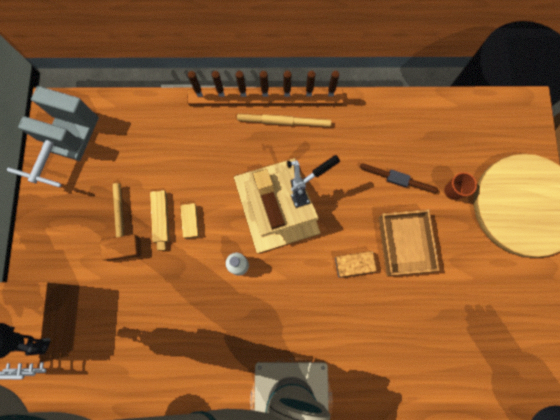

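View pics/side0.png

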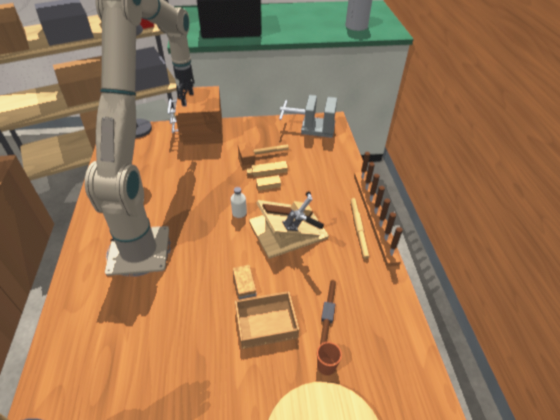

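The top view shows the slat at about (159,218) with its tongue at (160,246), the block at (190,221), the jig strip from (262,172) to (272,228), the offcut at (262,183), the grip at (325,166) and the scrap box at (410,243). I'll zoom in for precise corners.

```bash
cat > h.py <<'E'
import numpy as np, cv2
from scipy.spatial.transform import Rotation as Rn
from cell import ctrl, eyes
def ray(n,u,v,P=None,c=None):
    c=c or eyes.calibration(n); T=P if P is not None else c["pose"]
    d=T[:3,:3]@np.array([(u-c["cx"])/c["fx"],-(v-c["cy"])/c["fy"],-1]); return T[:3,3],d
def onz(n,u,v,z,P=None):
    o,d=ray(n,u,v,P); return o+d*(z-o[2])/d[2]
def onplane(n,u,v,p,nn,P=None):
    o,d=ray(n,u,v,P); return o+d*(nn@(p-o))/(nn@d)
def proj(n,X,P=None):
    c=eyes.calibration(n); T=P if P is not None else c["pose"]
    q=T[:3,:3].T@(np.array(X)-T[:3,3]); return np.array([c["cx"]-c["fx"]*q[0]/q[2],c["cy"]+c["fy"]*q[1]/q[2]])
def tool():
    s=ctrl.read_state(); T=np.eye(4); T[:3,:3]=Rn.from_euler('xyz',s["tool_rot"]).as_matrix(); T[:3,3]=s["eef_pos"]; return T
def wristP(): return tool()@eyes.calibration("wrist")["tool_from_camera"]
def bedT(o,yaw):  # yaw: horizontal heading (world) of bed x (uphill)
    h=np.array([np.cos(yaw),np.sin(yaw),0]); x=h*np.cos(np.pi/6)+np.array([0,0,.5]); z=-h*.5+np.array([0,0,np.cos(np.pi/6)])
    T=np.eye(4); T[:3,:3]=np.c_[x,np.cross(z,x),z]; T[:3,3]=o; return T
def inc(p,R,T=None):
    """cm & deg from the current commanded tool pose T to goal"""
    T=tool() if T is None else T
    return np.r_[T[:3,:3].T@(np.array(p)-T[:3,3])/10, np.degrees(Rn.from_matrix(T[:3,:3].T@R).as_rotvec())].round(2)
E
python3 - <<'E'
import cv2
im=cv2.imread("pics/top0.png")
c=im[145:275,145:355]; cv2.imwrite("pics/crop1.png",cv2.resize(c,None,fx=3.8,fy=3.8,interpolation=cv2.INTER_CUBIC))
E
```

```text
(no output)
```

View pics/crop1.png

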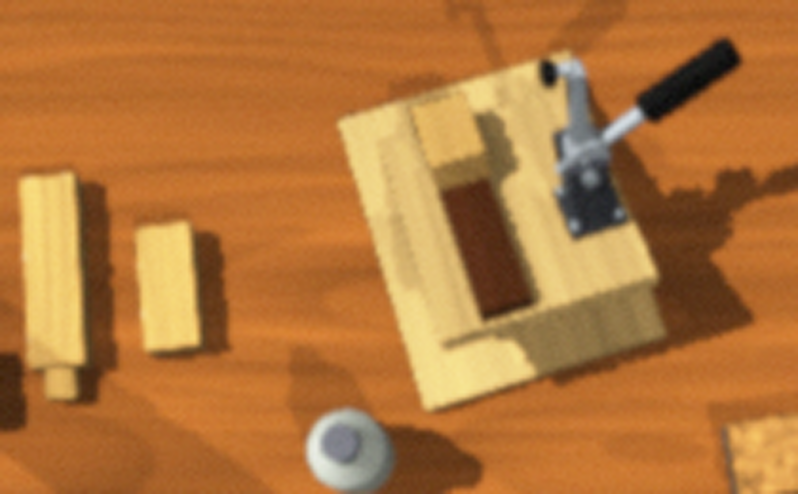

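```bash
python3 - <<'E'
from h import *
f=lambda cu,cv:((cu+.5)/3.8-.5+145,(cv+.5)/3.8-.5+145)
N=onz("top",*f(509,309),145); M=onz("top",*f(464,184),80)
print("bed N,M",N.round(1),M.round(1),"len",np.linalg.norm((N-M)[:2]))
# direction from strip edges in bed plane, iterate
yaw=np.arctan2(*(N-M)[1::-1])
for i in range(4):
    h=np.array([np.cos(yaw),np.sin(yaw),0]); nn=-h*.5+np.array([0,0,.866])
    q=[onplane("top",*f(*p),N,nn) for p in [(440,190),(483,318),(488,178),(535,300)]]
    d=(q[1]-q[0])+(q[3]-q[2]); yaw=np.arctan2(d[1],d[0])
    h=np.array([np.cos(yaw),np.sin(yaw),0])
print("yaw",yaw,"width",np.linalg.norm(q[3]-q[1]),"edge yaws",[np.arctan2(*(q[i+1]-q[i])[1::-1]) for i in(0,2)])
o=N-200*(h*.866+np.array([0,0,.5])); print("origin",o.round(1))
B=bedT(o,yaw)
P=lambda p:(B@np.r_[p,1])[:3]
for nm,p in dict(off_near_top_l=(70,-22,30),off_near_top_r=(70,22,30),grip=(125,85+100*np.cos(.436),48+100*np.sin(.436)),hinge=(125,85,48)).items():
    a=proj("top",P(p)); print(nm,P(p).round(),((a+.5-145)*3.8-.5).round(), "side",proj("side",P(p)).round())
for y in [(20,178),(76,172),(87,363),(30,368)]: print("slat",onz("top",*f(*y),30).round(1))
print("tip",onz("top",*f(63,399),22).round(1))
for y in [(383,213),(430,210),(439,272),(388,276)]: print("box",onz("top",*y,55).round(1))
for y in [(335,254),(374,252),(378,275),(338,277)]: print("sander",onz("top",*y,36).round(1))
print("glue",onz("top",*f(342,442),130).round(1),"spoke/pot",onz("top",399,179,22).round(),onz("top",461,187,85).round(),'mallet',onz("top",*f(10,390),50))
E
```

```text
bed N,M [472.   32.5 145. ] [581.1  67.9  80. ] len 114.67820895078246
yaw -2.828156866055113 width 39.41236192270716 edge yaws [np.float64(-2.83448355805998), np.float64(-2.8216174440695596)]
origin [636.8  85.9  45. ]
off_near_top_l [587.  93. 106.] [430. 168.] side [292. 201.]
off_near_top_r [600.  51. 106.] [485. 151.] side [297. 208.]
grip [ 631. -101.  186.] [696.  79.] side [314. 223.]
hinge [583. -21. 149.] [583. 158.] side [296. 215.]
slat [599.7 426.1  30. ]
slat [604.6 381.4  30. ]
slat [450.1 363.9  30. ]
slat [446.3 408.3  30. ]
tip [422.9 383.3  22. ]
box [ 526.3 -273.9   55. ]
box [ 535.  -412.6   55. ]
box [ 353.9 -424.7   55. ]
box [ 342.7 -278.7   55. ]
sander [ 407.7 -131.6   36. ]
sander [ 413.5 -246.    36. ]
sander [ 346.7 -254.5   36. ]
sander [ 341.1 -138.5   36. ]
glue [378.8 151.5 130. ] spoke/pot [ 640. -336.   22.] [ 597. -497.   85.] mallet [426.44998011 416.46839484  50.        ]
```

The measurements agree with the given sizes: slat 180 mm, strip about 39 mm wide, and predicted offcut and hinge pixels within a few px. Next I'll compute the approach to the offcut.

```bash
cat >> h.py <<'E'
B=bedT([636.8,85.9,45.],-2.828)
RB=B[:3,:3]@np.diag([1.,-1,-1])
def bp(*p): return (B@np.r_[p,1])[:3]
def st():
    s=ctrl.read_state(); print(round(s["clock"],2),"q",s["qpos"].round(2),"p",s["eef_pos"].round(1),"rot",s["tool_rot"].round(3),"F",s["force"].round(1),"w",round(s["width"],1))
    print("bed xyz",(B[:3,:3].T@(s["eef_pos"]-B[:3,3])).round(1))
E
python3 - <<'E'
from h import *
print(bp(38,0,100), inc(bp(38,0,100),RB))
E
```

```text
[653.05752979  91.1722093  150.60254038] [-59.79 -37.11   4.13   9.06  29.03 -34.19]
```

Call:
move_arm(
  increments=[
    [-59.79,-37.11,1,9.06,29.03,-34.19],
    [-59.79,-37.11,1,9.06,29.03,-34.19],
    [-59.79,-37.11,1,9.06,29.03,-34.19],
    [-59.79,-37.11,1,9.06,29.03,-34.19],
    [-59.79,-37.11,1,9.06,29.03,-34.19],
    [-59.79,-37.11,1,9.06,29.03,-34.19],
    [-59.79,-37.11,1,9.06,29.03,-34.19],
    [-59.79,-37.11,1,9.06,29.03,-34.19],
    [-59.79,-37.11,1,9.06,29.03,-34.19],
    [-59.79,-37.11,1,9.06,29.03,-34.19],
    [-59.79,-37.11,1,9.06,29.03,-34.19],
    [-59.79,-37.11,1,9.06,29.03,-34.19],
    [-59.79,-37.11,1,9.06,29.03,-34.19],
    [-59.79,-37.11,1,9.06,29.03,-34.19],
    [-59.79,-37.11,1,9.06,29.03,-34.19],
    [-59.79,-37.11,4,9.06,29.03,-34.19],
    [-59.79,-37.11,4,9.06,29.03,-34.19],
    [-59.79,-37.11,4,9.06,29.03,-34.19],
  ],
  grip=1,
)

```text
clock: 1.9
eef_pos: [652.3, 92.2, 151.5]
tool_rot: [3.139, -0.526, -2.826]
force: [0.2, 0.2, 0.2]
width: 85.3
```

```bash
python3 - <<'E'
from h import *
st(); print(inc(bp(38,0,2),RB))
P=wristP(); im=eyes.get_image("wrist"); cv2.imwrite("pics/w1.png",im[:,:,::-1])
for p in [(0,-22,30),(0,22,30),(70,-22,30),(70,22,30),(200,-20,0),(200,20,0)]: print(p,proj("wrist",bp(*p),P).round())
E
```

```text
1.9 q [-0.17  1.06 -0.13  0.82  0.14  1.78  1.62] p [652.3  92.2 151.5] rot [ 3.139 -0.526 -2.826] F [0.2 0.2 0.2] w 85.3
bed xyz [ 38.8  -1.2 100.5]
[-0.1  -0.14  9.85  0.1  -0.12  0.1 ]
(0, -22, 30) [310. 259.]
(0, 22, 30) [250. 259.]
(70, -22, 30) [312. 165.]
(70, 22, 30) [248. 165.]
(200, -20, 0) [310. -36.]
(200, 20, 0) [250. -36.]
```

View pics/w1.png

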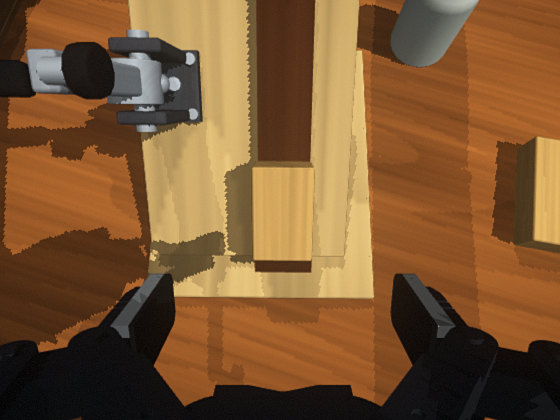

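The wrist view shows the offcut at u 252–313, v 165–262, within about 2 px of the prediction. The gripper is centred, so I'll descend and refine the strip's line from this same picture.

Call:
move_arm(
  increments=[
    [-0.1,0,3,0,0,0],
    [-0.1,0,6,0,0,0],
    [-0.1,0,8,0,0,0],
    [-0.1,0,9.85,0,0,0],
    [-0.1,0,9.85,0,0,0],
  ],
)

```text
clock: 2.45
eef_pos: [605.6, 77.0, 66.1]
tool_rot: [3.14, -0.526, -2.826]
force: [-0.9, -0.2, -0.1]
width: 85.3
```

Call:
move_arm(
  increments=[
    [0,0,0,0,0,0],
    [0,0,0,0,0,0],
    [0,0,0,0,0,0],
    [0,0,0,0,0,0],
    [0,0,0,0,0,0],
    [0,0,0,0,0,0],
    [0,0,0,0,0,0],
    [0,0,0,0,0,0],
  ],
  grip=-1,
)

```text
clock: 3.25
eef_pos: [607.3, 77.0, 66.2]
tool_rot: [3.14, -0.523, -2.827]
force: [-0.2, 0.9, 0.1]
width: -0.3
```

```bash
python3 - <<'E'
from h import *
st()
im=cv2.imread("pics/w1.png").astype(int)
T=np.eye(4); T[:3,:3]=Rn.from_euler('xyz',[3.139,-.526,-2.826]).as_matrix(); T[:3,3]=[652.3,92.2,151.5]
P=T@eyes.calibration("wrist")["tool_from_camera"]
for v in (20,60,100,140):
    r=im[v,200:340]; m=np.where((r[:,2]<110)&(r[:,0]<45)&(r[:,2]>40))[0]+200
    e=[onplane("wrist",u,v,B[:3,3],B[:3,2],P) for u in(m.min()-.5,m.max()+.5)]
    print(v,m.min(),m.max(),[(B[:3,:3].T@(x-B[:3,3])).round(1) for x in e])
print(inc(bp(40,0,2),RB))
E
```

```text
3.25 q [-0.15  1.05 -0.14  1.1   0.15  1.52  1.59] p [607.3  77.   66.2] rot [ 3.14  -0.523 -2.827] F [-0.2  0.9  0.1] w -0.3
bed xyz [37.3 -0.7  3. ]
20 256 313 [array([166.1,  17.1,  -0. ]), array([166.2, -23.1,  -0. ])]
60 257 312 [array([140.3,  16.9,  -0. ]), array([140.4, -23.1,   0. ])]
100 200 311 [array([112.9,  59.2,  -0. ]), array([113., -23.,   0.])]
140 257 310 [array([84. , 17.9,  0. ]), array([ 84.1, -22.9,  -0. ])]
[ 0.27 -0.07  0.1   0.08  0.05  0.04]
```

The gripper closed on nothing (width -0.3 mm), so I need to look.

```bash
python3 - <<'E'
from h import *
a=eyes.get_image("wrist")[:,:,::-1]; b=eyes.get_image("side")[:,:,::-1][150:290,220:380]
b=cv2.resize(b,None,fx=2.4,fy=2.4); a=a[:, 100:500]
c=np.zeros((420,400+b.shape[1],3),np.uint8); c[:,:400]=a; c[:b.shape[0],400:]=b
cv2.imwrite("pics/w2.png",c)
E
```

```text
(no output)
```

View pics/w2.png

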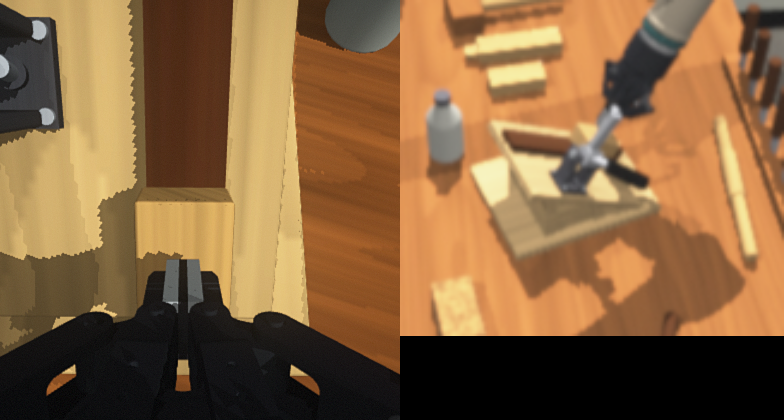

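The closed fingers (tip at v≈260) appear above the offcut's top. Scaling from the known widths puts the offcut 162 mm and the finger tips only about 142 mm from the camera. So the real tips sit about 40 mm short of the reported TCP. I'll open, go about 37 mm deeper while watching the force, and grip again.

Call:
move_arm(
  increments=[
    [0.2,0,0,0,0,0],
    [0.2,0,0,0,0,0],
    [0.2,0,0,0,0,0],
    [0.2,0,0,0,0,0],
    [0.2,0,0,0,0,0],
    [0.2,0,1,0,0,0],
    [0.2,0,2,0,0,0],
    [0.2,0,3,0,0,0],
    [0.2,0,3.4,0,0,0],
    [0.2,0,3.7,0,0,0],
    [0.2,0,3.7,0,0,0],
  ],
  grip=1,
)

```text
clock: 4.45
eef_pos: [587.7, 70.8, 34.8]
tool_rot: [3.14, -0.523, -2.827]
force: [0.5, 1.0, -0.3]
width: 85.5
```

Call:
move_arm(
  increments=[
    [0,0,0,0,0,0],
    [0,0,0,0,0,0],
    [0,0,0,0,0,0],
    [0,0,0,0,0,0],
    [0,0,0,0,0,0],
    [0,0,0,0,0,0],
  ],
  grip=-1,
)

```text
clock: 5.05
eef_pos: [588.7, 71.1, 35.5]
tool_rot: [3.14, -0.521, -2.827]
force: [1.8, 0.7, 3.0]
width: 43.0
```

Gripped at 43 mm, which matches the offcut's 44 mm. Next: lift it clear of the lever and carry it to the box.

```bash
python3 - <<'E'
from h import *
Rv=lambda yaw: Rn.from_euler('xyz',[np.pi,0,yaw]).as_matrix()
T=tool()
for p in [(540,60,270),(440,-347,230)]: print(p,inc(p,Rv(-3.09),T))
G=np.eye(4);G[:3,:3]=Rv(-3.09)
E
```

```text
(540, 60, 270) [ 15.99   0.48 -17.85  -3.83 -29.71  14.69]
(440, -347, 230) [ 33.16 -35.15  -3.44  -3.83 -29.71  14.69]
```

Call:
move_arm(
  increments=[
    [0,0,-3,0,0,0],
    [0,0,-7,0,0,0],
    [2,0,-12,0,0,0],
    [8,0.5,-17.85,-3.83,-29.71,14.69],
    [16,0.5,-17.85,-3.83,-29.71,14.69],
    [16,0.5,-17.85,-3.83,-29.71,14.69],
    [16,0.5,-17.85,-3.83,-29.71,14.69],
    [33.16,-35.15,-3.44,-3.83,-29.71,14.69],
    [33.16,-35.15,-3.44,-3.83,-29.71,14.69],
    [33.16,-35.15,-3.44,-3.83,-29.71,14.69],
    [33.16,-35.15,-3.44,-3.83,-29.71,14.69],
    [33.16,-35.15,-3.44,-3.83,-29.71,14.69],
    [33.16,-35.15,-3.44,-3.83,-29.71,14.69],
    [33.16,-35.15,-3.44,-3.83,-29.71,14.69],
    [33.16,-35.15,-3.44,-3.83,-29.71,14.69],
    [33.16,-35.15,-3.44,-3.83,-29.71,14.69],
    [33.16,-35.15,-3.44,-3.83,-29.71,14.69],
    [33.16,-35.15,-3.44,-3.83,-29.71,14.69],
    [33.16,-35.15,-3.44,-3.83,-29.71,14.69],
  ],
)

```text
clock: 6.95
eef_pos: [440.2, -345.2, 229.9]
tool_rot: [3.141, -0.001, -3.088]
force: [0.6, -0.0, -0.7]
width: 42.6
```

```bash
python3 - <<'E'
from h import *
st(); print(inc((440,-347,5),Rn.from_euler('xyz',[np.pi,0,-3.09]).as_matrix()))
cv2.imwrite("pics/w3.png",eyes.get_image("wrist")[:,:,::-1])
E
```

```text
6.95 q [ 0.64  0.46 -0.03  1.72  0.02  0.96  2.22] p [ 440.2 -345.2  229.9] rot [ 3.141e+00 -1.000e-03 -3.088e+00] F [ 0.6 -0.  -0.7] w 42.6
bed xyz [3.696e+02 3.495e+02 1.000e-01]
[-0.   -0.2  22.49  0.06 -0.08  0.14]
```

View pics/w3.png

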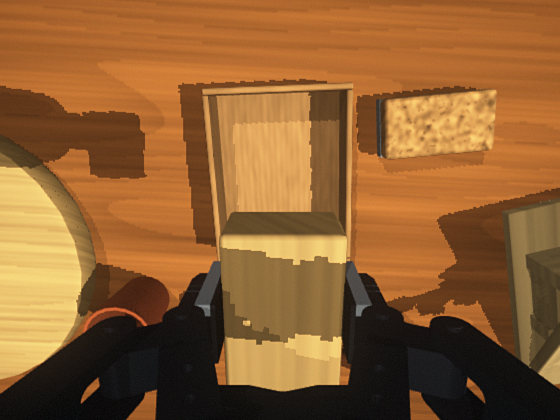

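The offcut is held squarely over the box: box u 207–353, offcut u 222–347. I'll lower it and release with a small opening.

Call:
move_arm(
  increments=[
    [0,-0.2,5,0,0,0],
    [0,-0.2,10,0,0,0],
    [0,-0.2,15,0,0,0],
    [0,-0.2,19,0,0,0],
    [0,-0.2,21.5,0,0,0],
    [0,-0.2,22.8,0,0,0],
    [0,-0.2,22.8,0,0,0],
  ],
)

```text
clock: 7.7
eef_pos: [439.3, -347.6, 0.9]
tool_rot: [3.14, -0.003, -3.088]
force: [-0.7, 0.7, 0.2]
width: 43.2
```

Call:
move_arm(
  increments=[
    [0,0,0,0,0,0],
    [0,0,0,0,0,0],
    [0,0,0,0,0,0],
    [0,0,0,0,0,0],
    [0,0,-4,0,0,0],
    [0,0,-9,0,0,0],
    [0,0,-14,0,0,0],
    [0,0,-19,0,0,0],
    [0,0,-24,0,0,0],
    [0,0,-27,0,0,0],
  ],
  grip=0.4,
)

```text
clock: 8.7
eef_pos: [440.9, -350.0, 277.0]
tool_rot: [-3.137, 0.004, -3.09]
force: [0.1, -0.5, -0.5]
width: 59.8
```

```bash
python3 - <<'E'
from h import *
st()
# slat grasp: plain-end centre & tip -> axis
p0=np.array([602.1,403.7]); p1=np.array([422.9,383.3]); d=(p1-p0)/np.linalg.norm(p1-p0); yaw=np.arctan2(d[1],d[0])
T=tool(); print("yaw",yaw)
R=Rn.from_euler('xyz',[np.pi,0,yaw]).as_matrix()
o=p0+d*90
for s,z in ((75,270),(75,110)): 
  q=p0+d*s; print(q,inc((*q,z),R,T))
P=wristP(); im=eyes.get_image("wrist"); cv2.imwrite("pics/w4.png",im[:,:,::-1])
c=im[60:330,170:400].astype(int); hsv=cv2.cvtColor(im,cv2.COLOR_RGB2HSV)
E
```

```text
8.7 q [ 0.64  0.41 -0.03  1.66  0.02  1.07  2.23] p [ 440.9 -350.   277. ] rot [-3.137  0.004 -3.09 ] F [ 0.1 -0.5 -0.5] w 59.8
bed xyz [393.8 354.2  40.5]
yaw -3.0282413414565887
[527.58130383 395.21684486] [-12.48  73.98   0.41  -0.27   0.21  -3.55]
[527.58130383 395.21684486] [-12.42  74.05  16.41  -0.27   0.21  -3.55]
```

View pics/w4.png

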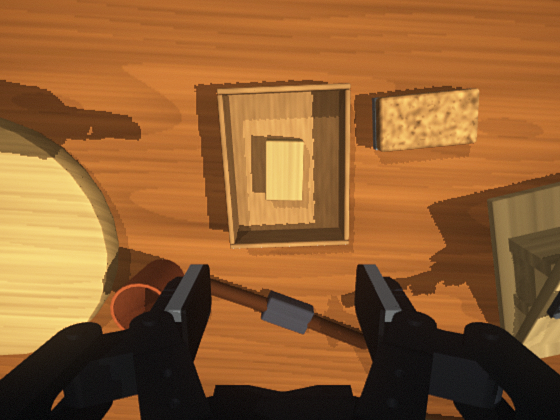

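The offcut lies in the box at (285,170). Next, move to above the slat.

Call:
move_arm(
  increments=[
    [-12.5,74,0.4,-0.27,0.21,-3.55],
    [-12.5,74,0.4,-0.27,0.21,-3.55],
    [-12.5,74,0.4,-0.27,0.21,-3.55],
    [-12.5,74,0.4,-0.27,0.21,-3.55],
    [-12.5,74,0.4,-0.27,0.21,-3.55],
    [-12.5,74,0.4,-0.27,0.21,-3.55],
    [-12.5,74,0.4,-0.27,0.21,-3.55],
    [-12.5,74,0.4,-0.27,0.21,-3.55],
    [-12.5,74,0.4,-0.27,0.21,-3.55],
    [-12.5,74,0.4,-0.27,0.21,-3.55],
    [-12.5,74,0.4,-0.27,0.21,-3.55],
    [-12.5,74,0.4,-0.27,0.21,-3.55],
    [-12.5,74,0.4,-0.27,0.21,-3.55],
    [-12.5,74,0.4,-0.27,0.21,-3.55],
    [-12.5,74,0.4,-0.27,0.21,-3.55],
    [-12.5,74,0.4,-0.27,0.21,-3.55],
    [-12.5,74,0.4,-0.27,0.21,-3.55],
    [-12.5,74,0.4,-0.27,0.21,-3.55],
  ],
  grip=0.5,
)

```text
clock: 10.55
eef_pos: [526.8, 394.5, 267.5]
tool_rot: [3.139, -0.005, -3.03]
force: [0.5, -1.1, 0.1]
width: 63.8
```

```bash
python3 - <<'E'
from h import *
st()
P=wristP(); np.save("P5.npy",P); im=eyes.get_image("wrist"); cv2.imwrite("pics/w5.png",im[:,:,::-1])
p0=np.array([602.1,403.7]); p1=np.array([422.9,383.3]); d=(p1-p0)/np.linalg.norm(p1-p0); n=np.array([-d[1],d[0]])
for s,t,z in [(0,-22,30),(0,22,30),(155,-22,30),(155,22,30),(180,0,22)]: print(s,t,proj("wrist",(*(p0+d*s+n*t),z),P).round())
E
```

```text
10.55 q [-0.55  0.59 -0.23  1.38  0.13  1.19  0.89] p [526.8 394.5 267.5] rot [ 3.139 -0.005 -3.03 ] F [ 0.5 -1.1  0.1] w 63.8
bed xyz [ 119.4 -327.5  187.9]
0 -22 [301. 231.]
0 22 [264. 232.]
155 -22 [302.  97.]
155 22 [262.  97.]
180 0 [282.  73.]
```

View pics/w5.png

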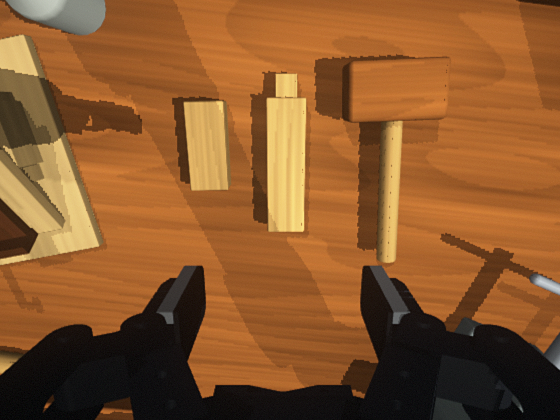

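The slat is at u 267–306, v 97–231 with the tongue tip at (286,73), about 3–4 px to the right of the prediction. I'll shift 3 mm in +y and descend.

Call:
move_arm(
  increments=[
    [0,0.3,5,0,0,0],
    [0,0.3,10,0,0,0],
    [0,0.3,15,0,0,0],
    [0,0.3,20,0,0,0],
    [0,0.3,24,0,0,0],
    [0,0.3,27,0,0,0],
    [0,0.3,28.5,0,0,0],
    [0,0.3,29.3,0,0,0],
    [0,0.3,29.8,0,0,0],
    [0,0.3,29.8,0,0,0],
  ],
)

```text
clock: 11.6
eef_pos: [525.2, 400.8, -29.4]
tool_rot: [3.136, -0.003, -3.028]
force: [-0.5, -1.0, 0.8]
width: 64.3
```

Call:
move_arm(
  increments=[
    [0,0,0,0,0,0],
    [0,0,0,0,0,0],
    [0,0,0,0,0,0],
    [0,0,0,0,0,0],
    [0,0,0,0,0,0],
    [0,0,0,0,0,0],
  ],
  grip=-1,
)

```text
clock: 12.2
eef_pos: [525.7, 401.4, -28.6]
tool_rot: [3.136, -0.002, -3.028]
force: [0.4, -0.5, 7.3]
width: 42.8
```

```bash
python3 - <<'E'
from h import *
st(); P=wristP(); np.save("P6.npy",P); im=eyes.get_image("wrist"); cv2.imwrite("pics/w6.png",im[:,:,::-1])
T=tool()
q=T[:3,3]-np.array([0,0,-250])
print(inc(bp(77,-3,60),RB,T))
E
```

```text
12.2 q [-0.59  0.92 -0.17  1.62  0.22  0.62  0.8 ] p [525.7 401.4 -28.6] rot [ 3.136e+00 -2.000e-03 -3.028e+00] F [ 0.4 -0.5  7.3] w 42.8
bed xyz [ -29.5 -334.4  -67.9]
[ -3.78 -32.94 -16.6    3.34  29.8  -11.1 ]
```

View pics/w6.png

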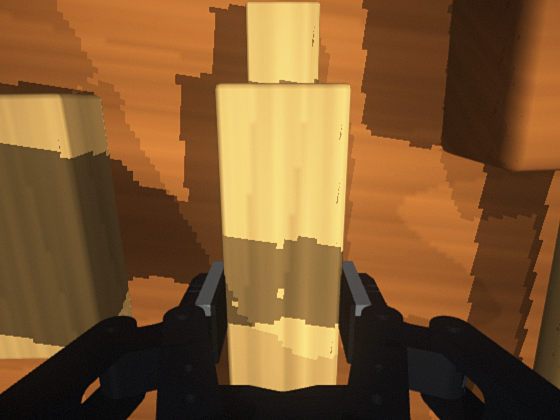

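The shoulder edge is at v≈84, u 217–350, which puts the TCP about 77 mm from the plain end and the slat centred in the jaws. Now carry it to above the bed.

Call:
move_arm(
  increments=[
    [0,0,-3,0,0,0],
    [0,0,-7,0,0,0],
    [0,0,-12,0,0,0],
    [0,0,-17,0,0,0],
    [0,0,-20,0,0,0],
    [-3.4,-33,-20,3.34,29.8,-11.1],
    [-3.4,-33,-20,3.34,29.8,-11.1],
    [-3.4,-33,-20,3.34,29.8,-11.1],
    [-3.4,-33,-20,3.34,29.8,-11.1],
    [-3.4,-33,-20,3.34,29.8,-11.1],
    [-3.4,-33,-20,3.34,29.8,-11.1],
    [-3.4,-33,-20,3.34,29.8,-11.1],
    [-3.4,-33,-20,3.34,29.8,-11.1],
    [-3.4,-33,-17,3.34,29.8,-11.1],
    [-3.4,-33,-17,3.34,29.8,-11.1],
    [-3.4,-33,-17,3.34,29.8,-11.1],
  ],
)

```text
clock: 13.85
eef_pos: [595.9, 76.7, 138.0]
tool_rot: [3.142, -0.528, -2.827]
force: [0.6, 0.2, -0.3]
width: 42.8
```

```bash
python3 - <<'E'
from h import *
st(); print(inc(bp(82,-3,-20),RB)); print(inc(bp(82,-3,-28),RB))
P=wristP(); im=eyes.get_image("wrist"); cv2.imwrite("pics/w7.png",im[:,:,::-1])
for p in [(200,-23,0),(200,17,0)]: print(proj("wrist",bp(*p),P).round())
E
```

```text
13.85 q [-0.1   0.97 -0.26  1.1   0.22  1.62  1.53] p [595.9  76.7 138. ] rot [ 3.142 -0.528 -2.827] F [ 0.6  0.2 -0.3] w 42.8
bed xyz [82.6 -3.8 59.7]
[-0.1  -0.08  7.96 -0.03 -0.24  0.06]
[-0.1  -0.08  8.76 -0.03 -0.24  0.06]
[314.  24.]
[247.  24.]
```

View pics/w7.png

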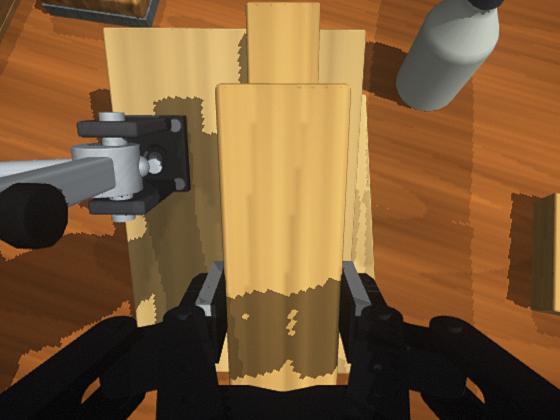

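The slat is centred over the strip: the deck edges at u 105 and 365 put bed y=0 at u≈283, and the slat's centre is at 283. I'll descend gently.

Call:
move_arm(
  increments=[
    [0,0,3,0,0,0],
    [0,0,6,0,0,0],
    [0,0,7.5,0,0,0],
    [0,0,8.2,0,0,0],
    [0,0,8.2,0,0,0],
  ],
)

```text
clock: 14.4
eef_pos: [557.5, 63.4, 67.5]
tool_rot: [-3.141, -0.526, -2.828]
force: [0.4, 0.3, -1.4]
width: 42.6
```

Call:
move_arm(
  increments=[
    [0,0,0.2,0,0,0],
    [0,0,0.4,0,0,0],
    [0,0,0.6,0,0,0],
    [0,0,0.6,0,0,0],
  ],
)

```text
clock: 14.8
eef_pos: [555.9, 62.7, 63.2]
tool_rot: [-3.141, -0.523, -2.829]
force: [2.7, 0.7, 5.2]
width: 43.1
```

```bash
python3 -c "
from h import *
st()"
```

```text
14.8 q [-0.08  0.98 -0.25  1.31  0.23  1.41  1.5 ] p [555.9  62.7  63.2] rot [-3.141 -0.523 -2.829] F [2.7 0.7 5.2] w 43.1
bed xyz [ 81.9  -2.9 -26.3]
```

Contact at about 6 N. Now slide down toward the stop.

Call:
move_arm(
  increments=[
    [-0.2,0,-0.1,0,0,0],
    [-0.4,0,-0.1,0,0,0],
    [-0.5,0,-0.1,0,0,0],
    [-0.5,0,-0.1,0,0,0],
  ],
)

```text
clock: 15.2
eef_pos: [559.0, 63.7, 61.3]
tool_rot: [-3.141, -0.527, -2.828]
force: [-1.0, 0.3, 6.4]
width: 42.9
```

```bash
python3 -c "
from h import *
st(); print('F bed',B[:3,:3].T@ctrl.read_state()['force'])"
```

```text
15.2 q [-0.08  0.99 -0.25  1.29  0.23  1.42  1.51] p [559.   63.7  61.3] rot [-3.141 -0.527 -2.828] F [-1.   0.3  6.4] w 42.9
bed xyz [ 78.2  -2.8 -26.3]
F bed [ 3.99321659 -0.58966068  5.14149003]
```

Call:
move_arm(
  increments=[
    [-0.2,0,0,0,0,0],
    [-0.4,0,0,0,0,0],
    [-0.4,0,0,0,0,0],
  ],
)

```text
clock: 15.5
eef_pos: [562.4, 64.7, 59.3]
tool_rot: [-3.141, -0.527, -2.828]
force: [0.3, -1.0, 7.0]
width: 42.9
```

```bash
python3 -c "
from h import *
st(); print('F bed',B[:3,:3].T@ctrl.read_state()['force'])"
```

```text
15.5 q [-0.08  1.   -0.25  1.28  0.23  1.42  1.51] p [562.4  64.7  59.3] rot [-3.141 -0.527 -2.828] F [ 0.3 -1.   7. ] w 42.9
bed xyz [ 74.1  -2.8 -26.3]
F bed [3.49332228 1.08653674 6.07567043]
```

Call:
move_arm(
  increments=[
    [-0.2,0,0,0,0,0],
    [-0.4,0,0,0,0,0],
    [-0.6,0,0,0,0,0],
    [-0.6,0,0,0,0,0],
  ],
)

```text
clock: 15.9
eef_pos: [562.4, 64.8, 59.2]
tool_rot: [-3.14, -0.54, -2.829]
force: [-11.2, -3.1, 20.0]
width: 42.5
```

```bash
python3 -c "
from h import *
st(); print('F bed',B[:3,:3].T@ctrl.read_state()['force'])
P=wristP(); im=eyes.get_image('wrist'); cv2.imwrite('pics/w8.png',im[:,:,::-1])"
```

```text
15.9 q [-0.08  1.01 -0.25  1.27  0.23  1.44  1.51] p [562.4  64.8  59.2] rot [-3.14  -0.54  -2.829] F [-11.2  -3.1  20. ] w 42.5
bed xyz [ 74.1  -2.8 -26.3]
F bed [20.07418185 -0.46943757 11.49930143]
```

The slat is at the stop (20 N, no further travel). I'll relax the push, release and retreat square to the bed.

Call:
move_arm(
  increments=[
    [0.4,0,0,0,0,0],
    [0.55,0,-0.05,0,0,0],
    [0.55,0,-0.05,0,0,0],
  ],
)

```text
clock: 16.25
eef_pos: [562.8, 64.9, 59.0]
tool_rot: [-3.141, -0.527, -2.829]
force: [-1.2, 0.1, 6.0]
width: 42.8
```

Call:
move_arm(
  increments=[
    [0,0,0,0,0,0],
    [0,0,0,0,0,0],
    [0,0,0,0,0,0],
    [0,0,0,0,0,0],
    [0,0,-2,0,0,0],
    [0,0,-5,0,0,0],
    [0,0,-9,0,0,0],
    [0,0,-13,0,0,0],
    [0,0,-16,0,0,0],
    [0,0,-16,0,0,0],
  ],
  grip=0.5,
)

```text
clock: 17.25
eef_pos: [642.5, 91.3, 199.7]
tool_rot: [-3.14, -0.518, -2.829]
force: [-0.3, 0.1, -0.9]
width: 63.9
```

```bash
python3 - <<'E'
from h import *
st()
P=wristP(); np.save("P9.npy",P); im=eyes.get_image("wrist"); cv2.imwrite("pics/w9.png",im[:,:,::-1])
for p in [(0,-25,30),(0,19,30),(155,-25,30),(155,19,30),(180,-3,22)]: print(p,proj("wrist",bp(*p),P).round())
E
```

```text
17.25 q [-0.13  1.01 -0.25  0.83  0.21  1.84  1.56] p [642.5  91.3 199.7] rot [-3.14  -0.518 -2.829] F [-0.3  0.1 -0.9] w 63.9
bed xyz [ 71.2  -3.3 137.5]
(0, -25, 30) [307. 275.]
(0, 19, 30) [256. 275.]
(155, -25, 30) [311.  85.]
(155, 19, 30) [252.  85.]
(180, -3, 22) [281.  50.]
```

View pics/w9.png

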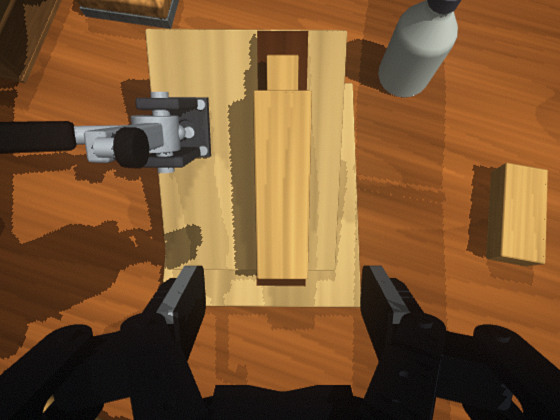

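The slat lies on the strip: shoulder u 255–311 at v=90, strip u 258–308, plain end at v=279 touching the dark stop. Every bed feature is about 4 mm in −x and 3 mm in −y of my first bed frame, so I'll correct the frame and plan the lever grasp. The jaws will close along the hinge axis so the bar can pivot in the pads.

```bash
cat >> h.py <<'E'
B[:3,3]=bp(-4,-3,0)
RL=B[:3,:3]@np.array([[0,-1,0],[-1,0,0],[0,0,-1.]])   # tool x=-by, y=-bx, z=-bz
def lev(j,off=55,r=100,x=125):  # TCP reading for lever value j
    a=.436+j; return bp(x,85+r*np.cos(a),48+r*np.sin(a)-off)
E
python3 - <<'E'
from h import *
print(np.linalg.det(RL)); st()
P=np.load("P9.npy")
for nm,r in (("hinge",0),("in",55),("mid",100),("out",135)): print(nm,proj("wrist",lev(0,0,r),P).round())
T=tool(); a=lev(0); up=bp(125,130,150); print(inc(up,RL,T)); 
print(inc(lev(0)+80*B[:3,2],RL,T))
E
```

```text
1.0000000000000002
17.3 q [-0.13  1.01 -0.25  0.84  0.21  1.84  1.56] p [640.8  90.6 197.6] rot [-3.141 -0.522 -2.828] F [-0.4 -0.3 -0.1] w 63.9
bed xyz [ 75.7  -0.2 134.8]
hinge [164. 134.]
in [ 78. 137.]
mid [ -5. 140.]
out [-80. 143.]
[ 4.920e+00 -1.303e+01 -1.520e+00  2.000e-02  9.000e-02  8.998e+01]
[ 4.930e+00 -1.759e+01  1.960e+00  2.000e-02  9.000e-02  8.998e+01]
```

The predictions match the wrist picture: hinge (164,134) against about (161,132) seen, and the grip's inner end at u=78 against 75 seen. Moving to above the grip.

Call:
move_arm(
  increments=[
    [1,0,-3,0,0,9],
    [2,-2,-3,0,0,18],
    [3,-5,-3,0,0,27],
    [4,-8,-3,0,0,35],
    [4.9,-11,-2.5,0,0,43],
    [4.9,-13,-1.5,0,0,52],
    [4.9,-15,-1.5,0,0,60],
    [4.9,-17.6,0,0,0,68],
    [4.9,-17.6,2,0,0,76],
    [4.9,-17.6,2,0,0,84],
    [4.9,-17.6,2,0,0,90],
    [4.9,-17.6,2,0,0,90],
    [4.9,-17.6,2,0,0,90],
  ],
  grip=0.2,
)

```text
clock: 18.6
eef_pos: [643.1, -93.8, 203.3]
tool_rot: [-2.613, -0.001, 1.886]
force: [-0.3, 0.1, -0.3]
width: 51.2
```

```bash
python3 - <<'E'
from h import *
st(); T=tool(); print(inc(lev(0),RL,T)); P=wristP()
for nm,r in (("hinge",0),("in",55),("mid",100),("out",135)): print(nm,proj("wrist",lev(0,0,r),P).round())
im=eyes.get_image("wrist"); cv2.imwrite("pics/w10.png",im[:,:,::-1])
E
```

```text
18.6 q [-0.05  0.98  0.16  0.89  0.06  1.77  0.39] p [643.1 -93.8 203.3] rot [-2.613e+00 -1.000e-03  1.886e+00] F [-0.3  0.1 -0.3] w 51.2
bed xyz [125.9 175.9 112.4]
[ 0.03  0.13  7.71 -0.27  0.    0.12]
hinge [285.  72.]
in [285. 157.]
mid [285. 231.]
out [285. 292.]
```

View pics/w10.png

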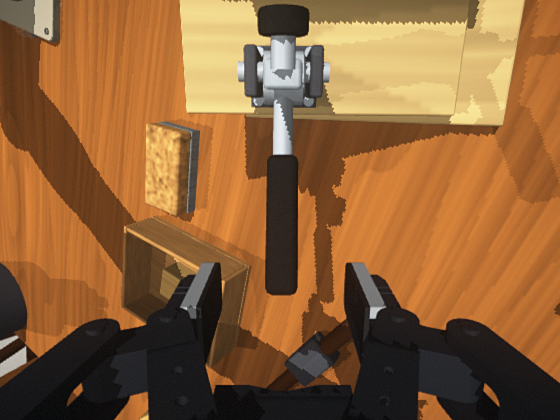

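The grip is at u 267–298, v 155–295, centred between the fingers and matching the prediction. I'll descend and grip. My 12 viewed pictures are used up, so from here I go by numbers.

Call:
move_arm(
  increments=[
    [0,0,3,0,0,0],
    [0,0,5.5,0,0,0],
    [0,0,7,0,0,0],
    [0,0,7.7,0,0,0],
    [0,0,7.7,0,0,0],
  ],
)

```text
clock: 19.15
eef_pos: [606.4, -105.8, 137.1]
tool_rot: [-2.614, -0.0, 1.885]
force: [-0.6, 0.1, -0.7]
width: 51.1
```

Call:
move_arm(
  increments=[
    [0,0,0,0,0,0],
    [0,0,0,0,0,0],
    [0,0,0,0,0,0],
    [0,0,0,0,0,0],
    [0,0,0,0,0,0],
    [0,0,0,0,0,0],
  ],
  grip=-1,
)

```text
clock: 19.75
eef_pos: [607.0, -105.9, 139.2]
tool_rot: [-2.615, 0.002, 1.884]
force: [-2.1, 0.1, 4.9]
width: 17.4
```

```bash
python3 - <<'E'
from h import *
st(); T=tool()
for j in np.arange(.1,1.66,.1): print(round(j,2),inc(lev(j),RL,T)[:3]-inc(lev(0),RL,T)[:3])
E
```

```text
19.75 q [-0.05  0.96  0.16  1.11  0.06  1.56  0.37] p [ 607.  -105.9  139.2] rot [-2.615e+00  2.000e-03  1.884e+00] F [-2.1  0.1  4.9] w 17.4
bed xyz [126.9 176.3  37.8]
0.1 [ 0.46 -0.01 -0.89]
0.2 [ 1.01 -0.01 -1.72]
0.3 [ 1.65 -0.01 -2.49]
0.4 [ 2.35 -0.02 -3.2 ]
0.5 [ 3.13 -0.02 -3.83]
0.6 [ 3.96 -0.02 -4.39]
0.7 [ 4.84 -0.03 -4.85]
0.8 [ 5.77 -0.03 -5.23]
0.9 [ 6.73 -0.03 -5.51]
1.0 [ 7.71 -0.03 -5.7 ]
1.1 [ 8.71 -0.03 -5.78]
1.2 [ 9.71 -0.04 -5.77]
1.3 [10.7  -0.04 -5.65]
1.4 [11.68 -0.04 -5.44]
1.5 [12.63 -0.04 -5.13]
1.6 [13.54 -0.04 -4.73]
```

Call:
move_arm(
  increments=[
    [0.22,0,-0.45,0,0,0],
    [0.46,0,-0.89,0,0,0],
    [0.72,0,-1.32,0,0,0],
    [1.01,0,-1.72,0,0,0],
    [1.33,0,-2.12,0,0,0],
    [1.65,0,-2.49,0,0,0],
    [2.0,0,-2.85,0,0,0],
    [2.35,0,-3.2,0,0,0],
    [2.35,0,-3.2,0,0,0],
  ],
)

```text
clock: 20.65
eef_pos: [613.6, -81.4, 163.4]
tool_rot: [-2.609, 0.004, 1.883]
force: [-6.4, -6.3, -9.8]
width: 17.3
```

```bash
cat >> h.py <<'E'
def levang():
    s=ctrl.read_state(); q=B[:3,:3].T@(s["eef_pos"]-B[:3,3]); y,z=q[1]-85,q[2]+53-48
    print("lever~",round(np.arctan2(z,y)-.436,2),"r",round(np.hypot(y,z)),"Fbed",(B[:3,:3].T@s["force"]).round(1),"M",s["torque"].round(1))
E
python3 -c "
from h import *
st(); levang()"
```

```text
20.65 q [-0.08  0.96  0.16  1.06  0.05  1.63  0.35] p [613.6 -81.4 163.4] rot [-2.609  0.004  1.883] F [-6.4 -6.3 -9.8] w 17.3
bed xyz [127.  154.9  65.7]
lever~ 0.35 r 99 Fbed [  2.    4.  -12.5] M [-1.  -1.   0.4]
```

Moves as expected (about 12 N). Continue from here (≈0.4 commanded) to 0.9, then over the top.

Call:
move_arm(
  increments=[
    [0.39,0,-0.32,0,0,0],
    [0.78,0,-0.63,0,0,0],
    [1.2,0,-0.92,0,0,0],
    [1.61,0,-1.19,0,0,0],
    [2.05,0,-1.43,0,0,0],
    [2.49,0,-1.65,0,0,0],
    [2.95,0,-1.85,0,0,0],
    [3.42,0,-2.03,0,0,0],
    [3.9,0,-2.18,0,0,0],
    [4.38,0,-2.31,0,0,0],
    [4.38,0,-2.31,0,0,0],
  ],
)

```text
clock: 21.75
eef_pos: [612.4, -38.8, 183.4]
tool_rot: [-2.611, 0.009, 1.883]
force: [-3.9, -9.9, -9.7]
width: 17.0
```

```bash
python3 -c "
from h import *
st(); levang()"
```

```text
21.75 q [-0.13  0.93  0.16  1.05  0.04  1.67  0.3 ] p [612.4 -38.8 183.4] rot [-2.611  0.009  1.883] F [-3.9 -9.9 -9.7] w 17.0
bed xyz [126.6 114.   89. ]
lever~ 0.84 r 98 Fbed [  1.    8.2 -11.8] M [-1.6 -1.4  1.1]
```

Call:
move_arm(
  increments=[
    [0.49,0,-0.1,0,0,0],
    [0.98,0,-0.19,0,0,0],
    [1.48,0,-0.24,0,0,0],
    [1.98,0,-0.27,0,0,0],
    [2.48,0,-0.27,0,0,0],
    [2.98,0,-0.26,0,0,0],
    [3.48,0,-0.21,0,0,0],
    [3.97,0,-0.14,0,0,0],
    [4.46,0,-0.04,0,0,0],
    [4.95,0,0.07,0,0,0],
    [5.4,0,0.22,0,0,0],
    [5.9,0,0.38,0,0,0],
    [6.4,0,0.58,0,0,0],
    [6.8,0,0.78,0,0,0],
    [6.8,0,0.78,0,0,0],
  ],
)

```text
clock: 23.25
eef_pos: [587.7, 31.1, 178.6]
tool_rot: [-2.615, 0.0, 1.885]
force: [-1.5, -1.8, 1.9]
width: 16.6
```

```bash
python3 -c "
from h import *
st(); levang()"
```

```text
23.25 q [-0.22  0.9   0.14  1.14 -0.    1.62  0.21] p [587.7  31.1 178.6] rot [-2.615  0.     1.885] F [-1.5 -1.8  1.9] w 16.6
bed xyz [125.9  40.   83.9]
lever~ 1.6 r 100 Fbed [2.7 1.2 0.6] M [-0.4 -0.2  0.3]
```

Call:
move_arm(
  increments=[
    [0.3,0,0.15,0,0,0],
    [0.6,0,0.33,0,0,0],
    [0.6,0,0.33,0,0,0],
  ],
)

```text
clock: 23.55
eef_pos: [583.8, 37.6, 175.6]
tool_rot: [-2.615, -0.002, 1.886]
force: [-2.3, 2.4, 4.2]
width: 16.4
```

```bash
python3 -c "
from h import *
st(); levang()"
```

```text
23.55 q [-0.22  0.9   0.14  1.15 -0.01  1.61  0.21] p [583.8  37.6 175.6] rot [-2.615e+00 -2.000e-03  1.886e+00] F [-2.3  2.4  4.2] w 16.4
bed xyz [125.9  32.6  80.5]
lever~ 1.68 r 100 Fbed [ 3.4 -3.   2.9] M [ 0.1  0.2 -0. ]
```

The lever reads about 1.65, fully closed. Release it and retreat out along the bed normal, clear of the grip.

Call:
move_arm(
  increments=[
    [0,0,0,0,0,0],
    [0,0,0,0,0,0],
    [0,0,0,0,0,0],
    [0,0,0,0,0,0],
    [0,0,-2,0,0,0],
    [0,0,-5,0,0,0],
    [0,0,-8,0,0,0],
    [0,0,-11,0,0,0],
    [0,0,-11,0,0,0],
  ],
  grip=0.4,
)

```text
clock: 24.45
eef_pos: [639.9, 53.2, 273.2]
tool_rot: [-2.623, 0.002, 1.885]
force: [-0.1, -1.1, 0.5]
width: 59.3
```

```bash
python3 - <<'E'
from h import *
st(); P=wristP(); im=eyes.get_image("wrist"); cv2.imwrite("pics/w11.png",im[:,:,::-1])
# black lever grip: mask near prediction for j=1.65 vs open
for j in (0,1.65):
    print(j,[proj("wrist",lev(j,0,r),P).round() for r in (55,135)],"top",[proj("top",lev(j,0,r)).round() for r in (55,135)])
t=eyes.get_image("top"); s=eyes.get_image("side"); cv2.imwrite("pics/top1.png",t[:,:,::-1]); cv2.imwrite("pics/side1.png",s[:,:,::-1])
for n,a in (("wrist",im),("top",t),("side",s)):
    m=(a.max(2)<50).astype(np.uint8)
    k,_,stt,c=cv2.connectedComponentsWithStats(m)
    print(n,[(stt[i].tolist()) for i in range(1,k) if stt[i][4]>(800 if n=="wrist" else 40)])
print("side pred",[proj("side",lev(1.65,0,r)).round() for r in(55,135)])
for u,l in (((bp(155,-22,30)),'sh'),((bp(155,22,30)),'sh'),(bp(180,0,22),'tip')): print(l,proj("wrist",u,P).round(),proj("top",u).round(1))
E
```

```text
24.45 q [-0.22  0.95  0.15  0.77 -0.01  1.94  0.21] p [639.9  53.2 273.2] rot [-2.623e+00  2.000e-03  1.885e+00] F [-0.1 -1.1  0.5] w 59.3
bed xyz [124.3  35.  194.1]
0 [array([282., 296.]), array([282., 388.])] top [array([313., 174.]), array([337., 157.])]
1.65 [array([282., 226.]), array([282., 201.])] top [array([285., 176.]), array([266., 162.])]
wrist [[0, 39, 76, 57, 2365], [256, 188, 51, 67, 1940], [0, 264, 560, 156, 44874]]
top [[402, 21, 158, 84, 5980], [171, 58, 26, 11, 239], [25, 62, 15, 55, 307], [264, 68, 10, 37, 174], [189, 75, 12, 19, 119], [283, 77, 10, 17, 102], [306, 77, 12, 16, 105], [329, 77, 9, 16, 93], [76, 103, 22, 24, 185], [269, 121, 5, 26, 90], [18, 132, 9, 38, 155], [66, 133, 15, 17, 91], [268, 157, 20, 44, 266], [372, 168, 36, 19, 290], [2, 175, 18, 106, 442], [292, 190, 15, 14, 111], [533, 406, 27, 14, 278], [12, 413, 18, 7, 49]]
side [[198, 0, 63, 38, 2236], [311, 125, 41, 40, 529], [369, 155, 13, 6, 72], [300, 179, 7, 19, 74]]
side pred [array([300., 199.]), array([304., 177.])]
sh [248. 120.] [263.4 209. ]
sh [250. 168.] [278.7 204.1]
tip [223. 143.] [273.9 214.9]
```

The lever is seen closed in all three views: wrist blob u 256–307, v 188–255, and side blob v 179–198 against 177–199 predicted. Last check, numeric only: slat edges and offcut.

```bash
python3 - <<'E'
from h import *
P=wristP(); im=cv2.imread("pics/w11.png").astype(int)
g=im.sum(2)
def edges(a,off): d=np.diff(cv2.blur(a.astype(np.float32).reshape(-1,1),(1,3)).ravel()); return [(i+off,int(d[i])) for i in range(1,len(d)-1) if abs(d[i])>35 and abs(d[i])>=abs(d[i-1]) and abs(d[i])>abs(d[i+1])]
print("row145",edges(g[145,190:300],190)); print("row128",edges(g[128,190:300],190))
for u in (265,300,360): print("col",u,edges(g[90:200,u],90))
f=lambda u,v,z:(B[:3,:3].T@(onplane("wrist",u,v,bp(0,0,z),B[:3,2],P)-B[:3,3])).round(1)
print("pred stop",proj("wrist",bp(0,0,30),P).round(),"ref x=155:",f(249,128,30),"x=180",f(223,143,22))
# box region: bright offcut
a=cv2.imread("pics/top0.png").astype(int)[205:280,380:442]; b=cv2.imread("pics/top1.png").astype(int)[205:280,380:442]
m=(np.abs(a-b).sum(2)>70).astype(np.uint8); k,_,s,c=cv2.connectedComponentsWithStats(m); i=1+s[1:,4].argmax(); u,v=c[i]+[380,205]; print("offcut blob",s[i],onz("top",u,v,30).round())
a=cv2.imread("pics/top0.png").astype(int);b=cv2.imread("pics/top1.png").astype(int); d=np.abs(a-b).sum(2)
for nm,(u,v) in dict(mallet=(120,240),block=(190,221),glue=(236,263),sander=(356,264),spoke=(399,179),pot=(461,187)).items(): print(nm,d[v-10:v+10,u-10:u+10].mean().round())
E
```

```text
row145 [(205, -64), (222, 120), (269, -138), (275, 161), (286, -167), (291, 131)]
row128 [(205, -55), (247, 103)]
col 265 [(117, -64), (120, 83), (166, -91), (185, 76), (197, -56)]
col 300 [(117, -60), (120, 83), (166, -78), (197, -39)]
col 360 [(117, -59), (120, 81), (166, -91), (184, 82)]
pred stop [421. 145.] ref x=155: [156.9 -15.4  30. ] x=180 [182.4  -1.1  22. ]
offcut blob [   1    0   53   75 2697] [ 434. -342.   30.]
mallet 45.0
block 5.0
glue 102.0
sander 6.0
spoke 103.0
pot 8.0
```

```bash
python3 -c "
from h import *
st(); print(ctrl.finish_job())"
```

```text
24.6 q [-0.22  0.95  0.15  0.78 -0.01  1.93  0.21] p [636.7  52.4 269.7] rot [-2.614e+00  1.000e-03  1.884e+00] F [-0.2 -0.1 -0.5] w 59.8
bed xyz [125.4  34.8 189.4]
the job is handed in; nothing more can be done
None
```

I put the offcut in the scrap box and laid the slat on the bed, tongue uphill, with its plain end pushed against the stop. I then flipped the lever over to closed, let go of everything and handed the job in at about 24.6 s. No verdict is reported.

**Last checks that agreed:**
- **Lever:** it read about 1.65–1.68 rad from the arm position. The grip's place in the wrist, top and side views matches fully closed.
- **Slat:** its edges, shoulder and tongue tip are within about 2 mm of the ideal place on the bed.
- **Gripper:** it is clear of everything, with no force on it.
- **Offcut:** I saw it lying in the box right after the drop. I did not see it clearly again later.

**What failed, disagreed or is unproven:**
- **First grasp:** my first attempt at the offcut closed on nothing. The finger tips sit about 40 mm short of the reported TCP, and I allowed for that from then on.
- **Bed position:** my first estimate from the top camera was 3–4 mm off, and I corrected it from the wrist camera.
- **Other things on the bench:** in a before/after picture comparison, block, sander and pot looked unchanged. Pixels around the glue, spokeshave and mallet did differ. I took that to be shadows and the arm in view, because the arm never touched them, but I did not confirm it.
- **Foot force:** I did not measure how hard the foot presses on the slat.

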